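# Refill the lint roller and put it back on its stand

### The job

Put the wide refill roll on the lint roller: take the bare roller from its stand by the handle, slide its spindle right through the wide roll until the whole roll is on the spindle close to the collar, lift the roll on it and lay the roller back across both posts of its stand, the same way round as it lay. The paper is tacky, so do not touch the wide roll with the gripper, and leave the narrow roll where it is.

Things in the scene. Friction and masses are not known exactly. Their poses are not given: they have to be found in the camera images.
- roller_grip (a point): Centre of the lint roller's handle, on its axis: where to grip. One straight piece, 120 g, along its y axis; mm from here: grey square handle 24 x 24, y -50 to 50; grey round collar 52 across, y 50 to 56; bare steel spindle 18 in diameter, y 56 to its free end at 186. It starts level across its stand, z up.
- roller_seat (a point): Point on the lint roller's axis, on the spindle, 114 mm from the handle's centre towards the free end; the roller's axes. The wide roll's middle belongs near here: it lies 18 mm nearer the handle when the roll touches the collar, and up to 18 mm farther the roll still clears the stand's far post.
- stand_rest (a point): Where the handle's centre lies in the fixed wooden stand: 85 mm above the table; +y along the roller, handle to free end, z up. Base 64 x 228 mm, 12 high. Two posts 8 mm thick, at y -40 mm (under the handle, seat 73 mm above the table) and y +176 mm (under the spindle, seat 76 mm). Sloped cheeks, 100 mm above the table, widen each trough from 28 or 22 mm at the seat to 65 mm (x).
- wide_roll_center (a point): Centre of the wide refill roll, the one to fit: white paper on a cardboard core, 130 g, 64 mm in diameter, 80 mm long, open bore 40 mm in diameter along its y axis (ends alike). It lies loose on its side, bore level, its centre 46 mm above the table, on one of two like wooden trays (62 x 84 mm, 15 mm high, 5 mm ribs stop rolling), one nearer the robot, one farther.
- narrow_roll_center (a point): Centre of the narrow refill roll, to be left alone: same look, diameter and bore as the wide roll but only 42 mm long. It lies on the other tray, in the same manner.
Not all that is in view belongs to the job. What is shaped like the part that bears roller_grip but pink is not meant. Of the things shaped like the part that bears stand_rest, the wooden one is meant.

How it is judged (in metres and radians):
On the way:
1. the wide roll hangs on the roller's spindle, lifted off its tray (y of wide_roll_center in the frame of roller_seat between -0.026 and 0.026 m and distance between wide_roll_center and roller_seat below 0.035 m and angle between the y axis of wide_roll_center and the y axis of roller_seat, either way round below 0.35 rad and height (world z) of wide_roll_center above 0.075 m), for 0.2 s.
At the end, for the whole second after the job is handed in: The roller lies at rest on both posts of its stand, same way round (handle centre within 12 mm across and in height, 20 mm along; axis within 10 degrees), the wide roll hanging on its spindle (middle within 26 mm along the axis of the seat point), released (x of roller_grip in the frame of stand_rest between -0.012 and 0.012 m and y of roller_grip in the frame of stand_rest between -0.02 and 0.02 m and z of roller_grip in the frame of stand_rest between -0.012 and 0.012 m and angle between the y axis of roller_seat and the y axis of stand_rest, either way round below 0.17 rad and y of roller_seat in the frame of stand_rest above 0.05 m and y of wide_roll_center in the frame of roller_seat between -0.026 and 0.026 m and distance between wide_roll_center and roller_seat below 0.035 m and angle between the y axis of wide_roll_center and the y axis of roller_seat, either way round below 0.35 rad and linear speed of each of wide_roll, lint_roller below 0.03 m/s); the robot touches nothing.
It fails at once if the gripper touches the wide roll (contact force between any of the fingers, the arm and wide_roll above 1 N).
It fails at once if the narrow roll is moved from its place by more than 25 mm (distance of narrow_roll_center from where it was at the start of the episode above 0.025 m).
It also fails if it takes over 54 s, if anything falls off the work surface, if the arm or the gripper's body presses on something with over 40 N, if the wrist force passes 120 N, or if a joint passes its speed limit or range.

### The arm

A 7-joint arm with a two-finger parallel gripper is mounted at the origin on the work surface. World frame = base frame: x ahead of the robot, y to its left, z up, the work surface at z = 0. Lengths are in mm, angles in rad, forces in N, time in s.
With the tool pointing down it reaches from about 400 to 875 mm from the base axis. Payload 4.4 kg.
Tool frame: the origin (TCP) lies midway between the tips of the shut fingers; the grasp point (between the pads) lies 19 mm behind it (ctrl.pinch_z is the distance from the TCP to the grasp point, in mm); z points along the fingers, y is the line along which they close (so a half turn about z gives the same grasp; the last joint's range is limited). The gripper opens to 85 mm and grips with 20 to 120 N. Pads are 22 mm wide; open, the fingers measure 114 mm over their backs; the gripper's body (76 mm by 85 mm) begins 54 mm behind the grasp point. The pads swing forward as they close: fully open they stand 13 mm farther back than shut.
Start: joints at [1.106, 0.628, 0.038, 1.517, -0.027, 0.996, -0.02], TCP at [252.431, -598.996, 231.313] pointing down, gripper open.
Joint ranges: [-3.06, 3.06], [-0.37, 2.12], [-1.25, 1.32], [0.18, 2.47], [-1.1, 4.24], [0.23, 1.98], [-2.94, 2.94]. Speed limits (rad/s): [2.57, 2.57, 3.14, 3.14, 3.14, 3.14, 3.14].

### API

Orientations are given as [roll, pitch, yaw] about the fixed x, y, z axes, in that order (R = Rz(yaw) Ry(pitch) Rx(roll)).
In Python, from cell import read_state, cams, order, ctrl gives the robot as it stands.
- The arm moves only by the tool move_arm, never from a script. Its argument "targets" is text: rows parted by semicolons, each of 7 numbers parted by spaces: the gripper's target within -1 to 1 (fully open at 1, half-way at 0, shut at -1), then the shift along the tool's x, y, z in cm, then the turn, a rotation vector about the tool's x, y, z in degrees. A call has 1 to 5 rows; each row shifts and turns the commanded pose from where the row before left it, along the tool's axes as they then stand; what a row does not reach is not made up. A row lasts 1/12 s, in which the tool goes at most 41.7 mm and 7.16 degrees, less where a joint would pass 70% of its speed; a pose out of reach is approached as far as the arm can. A call with a gripper value outside its range is refused whole. The fingers move at their own pace and stop on an object; the grip force is fixed at half the most. Time passes only in rows, so rows that do not move let the fingers close. It gives the time, the measured TCP pose, the force, the opening and the grip force at its end, in the units of the state.
- read_state(): the state, without advancing time (a new reading comes with each control period).
- cams.get_image(name): name is "scene" or "top"; returns a dict with "color" (400x640x3 uint8, red, green, blue), "fovy" (degrees; the focal length in pixels is half the picture's height over the tangent of half this angle, whatever the lens; pixels are square), "cx", "cy" (the principal point, pixels), "k1" (the pictures are not rectified: a ray, as slopes to the right and down, at radius r is drawn at 1 + k1 r^2 times it, then the intrinsics apply), "rvec" (rotation vector, rad) and "tvec" (3), from world to camera coordinates, as OpenCV has them. Camera axes: x right, y down, z forward; pixel columns grow to the right and rows downward; lengths in mm; the calibration is good to about 2 mm. A picture is of the moment at which its call begins. There is no depth.
- order.finish_job(): hands the job in; it is judged then, once.
The state is a dict: "clock": time; "qpos": joint angles; "qd": joint speeds; "tau": joint torques, N m; "eef_pos": TCP position; "tool_rot": TCP orientation; "force": force on the tool from outside, world axes, zero at the start; "torque": the same for the moment, N m; "width": finger opening in mm; "gripper_force": force on a finger pad.
Only numpy, scipy, OpenCV 4.12 (cv2) and the standard library are available. Lean on these libraries where they do the work, as an engineer would, in place of code of your own. Each camera call takes 0.05 s, during which the arm holds its last target. There are 200 camera calls.

## Working session

There is one attempt and no reset: what is moved stays moved. The work goes in short steps, Python scripts to look and compute and a tool call to move; the robot and the scene stay as the last step left them, time stands still between calls to the robot, and variables do not carry over. Pictures are saved under pics/ and viewed, at most 10 in all, crops included, and the job is handed in when it is done.

Besides the shell and the picture viewer there is one more tool, called after "Emit:" as name(argument=value, ...) on one line, values as JSON. move_arm: Moves the arm, as the interface text tells. Its arguments: {"type":"object","properties":{"targets":{"type":"string"}},"required":["targets"]}

```bash
mkdir -p pics; ls; python3 - <<'E'
from cell import read_state,cams
import cv2
for n in("scene","top"):
    d=cams.get_image(n); cv2.imwrite(f"pics/{n}0.png",d["color"][:,:,::-1]); print({k:v for k,v in d.items() if k!="color"})
s=read_state();print(s)
E
```

```text
pics
{'fovy': 45.53775281872635, 'cx': 310.19591561156443, 'cy': 203.1797954285206, 'k1': -0.0081612056329144, 'rvec': array([ 2.56606264,  0.58768645, -0.16719245]), 'tvec': array([-376.99704037, -272.18051248, 1755.1857267 ])}
{'fovy': 50.07307698155945, 'cx': 318.61397164767396, 'cy': 199.0210512201183, 'k1': 0.023118526840214343, 'rvec': array([ 2.18733102, -2.16291378,  0.06493098]), 'tvec': array([-136.50396694,  486.76794009, 1276.09374439])}
{'clock': 0.1, 'qpos': array([ 1.10623307,  0.62927067,  0.03844292,  1.51824319, -0.02705456,
        0.99632242, -0.02001389]), 'qd': array([-0.00018306, -0.00239794, -0.00085168, -0.00280656,  0.00157425,
       -0.00087284, -0.00021031]), 'tau': array([ 2.87120172e-03, -5.64531541e+01,  1.23012878e+00, -1.93975711e+01,
        1.11937488e-02,  5.38555309e-03, -9.83014758e-06]), 'eef_pos': array([ 252.20947387, -598.47067131,  230.47790109]), 'tool_rot': array([-3.13986605e+00, -2.88042658e-05,  3.98721705e-01]), 'force': array([ 0.1539923 , -0.17858656,  1.15741233]), 'torque': array([-0.00946242, -0.02350994,  0.01715222]), 'gripper_force': 0.0, 'width': 85.4374044826329}
```

View pics/scene0.png

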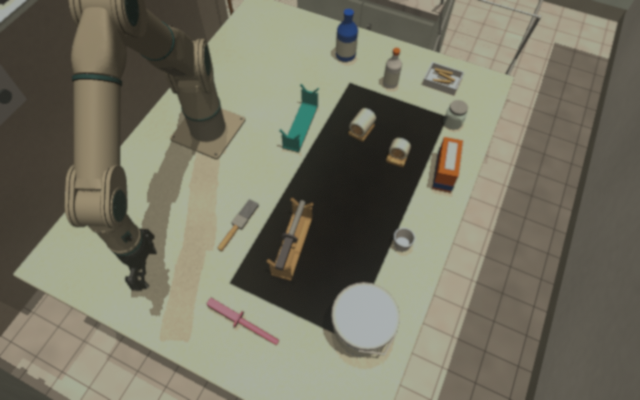

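View pics/top0.png

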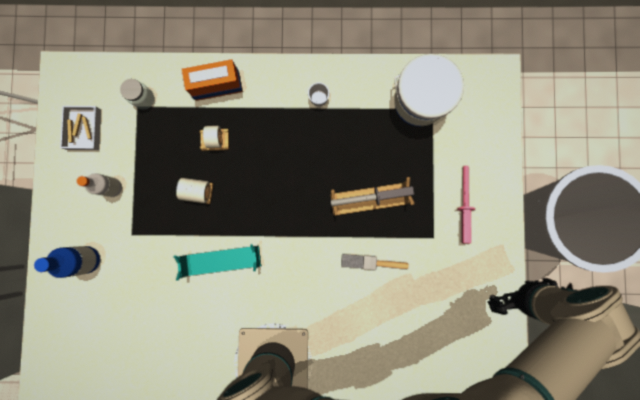

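The wooden stand with the grey roller is at about (372,197) in the top view, handle to the right. The decoys are the teal stand (217,262) and the pink roller (466,205). The rolls are at (194,190), about 34 px long, which fits the wide one, and (212,137), about 20 px, the narrow one. I'll confirm with an enlarged crop.

```bash
cat > h.py <<'E'
import numpy as np,cv2
from cell import cams,read_state
def K(d):
    f=200/np.tan(np.radians(d["fovy"]/2)); return np.array([[f,0,d["cx"]],[0,f,d["cy"]],[0,0,1]]),np.array([d["k1"],0,0,0,0.])
def ray(d,p,z):
    k,D=K(d); R=cv2.Rodrigues(d["rvec"])[0]; u=cv2.undistortPoints(np.array(p,float).reshape(-1,1,2),k,D).reshape(-1,2)
    c=-R.T@d["tvec"]; v=np.c_[u,np.ones(len(u))]@R
    z=np.broadcast_to(z,len(u)); return c+v*((z-c[2])/v[:,2])[:,None]
def proj(d,P):
    k,D=K(d); return cv2.projectPoints(np.array(P,float).reshape(-1,1,3),d["rvec"],d["tvec"],k,D)[0].reshape(-1,2)
def crop(d,x,y,w,h,s): return cv2.resize(d["color"][y:y+h,x:x+w,::-1],None,fx=s,fy=s,interpolation=cv2.INTER_CUBIC)
E
python3 - <<'E'
from h import *
d=cams.get_image("top"); e=cams.get_image("scene")
a=crop(d,320,170,110,55,7);b=crop(d,165,115,110,90,4)
c=crop(e,255,185,80,100,4)
o=np.zeros((600,790,3),np.uint8); o[:385,:770]=a; 
o=np.zeros((760,770,3),np.uint8);o[:385]=a;o[385:745,:440]=b;o[385:760,440:760]=c[:375]
cv2.imwrite("pics/c1.png",cv2.resize(o,None,fx=.78,fy=.78,interpolation=cv2.INTER_AREA))
E
```

```text
(no output)
```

View pics/c1.png

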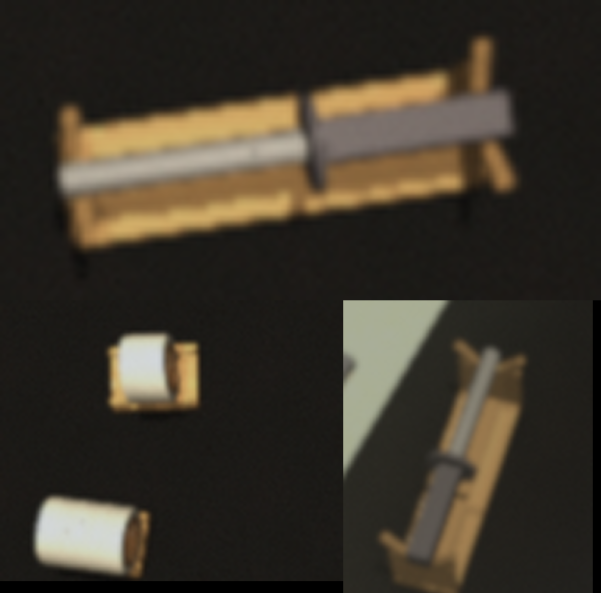

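The crop confirms it: the grey roller lies in the wooden stand, with its handle end at about (414,190) and spindle tip at about (331,203). The longer roll, on the nearer tray at about (194,190), is the wide one. Next, measurements.

```bash
python3 - <<'E'
from h import *
d=cams.get_image("top")
print("cam",-cv2.Rodrigues(d["rvec"])[0].T@d["tvec"])
hsv=cv2.cvtColor(d["color"],cv2.COLOR_RGB2HSV)
def mask(x,y,w,h,f):
    m=np.zeros((400,640),np.uint8); m[y:y+h,x:x+w]=f(hsv[y:y+h,x:x+w]); return m
def line(m,zs,name):
    ys,xs=np.nonzero(m); P=ray(d,np.c_[xs,ys],zs)[:,:2]
    (c,s,a)=cv2.minAreaRect(P.astype(np.float32)); 
    v=np.linalg.svd(P-P.mean(0))[2][0]; v*=np.sign(v[1]); n=np.array([v[1],-v[0]])
    t=P@v; u=P@n
    print(name,len(xs),"mean",P.mean(0).round(1),"dir",np.degrees(np.arctan2(-v[0],v[1])).round(2),"rect",np.round(c,1),np.round(s,1),"t",np.round([t.min(),t.max(),(t.min()+t.max())/2],1),"u mid",np.round([u.min(),u.max()],1))
    return P
paper=lambda c:(c[...,2]>110)&(c[...,1]<75)
for n,b in(("wide",(165,170,55,40)),("narrow",(190,120,50,36))):
    for z in(46,78): line(mask(*b,paper),z,f"{n} z{z}")
g=lambda c:(c[...,2]>60)&(c[...,1]<70)
hm=mask(380,172,40,36,g); line(hm,97,"handle")
sm=mask(322,180,52,36,lambda c:(c[...,2]>90)&(c[...,1]<70)); line(sm,94,"spindle")
al=mask(322,172,98,40,g); line(al,95,"all")
o=crop(d,320,170,110,55,7); k=cv2.resize(al[170:225,320:430]*255,None,fx=7,fy=7,interpolation=0)
cv2.imwrite("pics/m.png",k)
E
```

```text
cam [ 390.64606702 -152.21232088 1306.98839499]
wide z46 599 mean [510.4 247.6] dir -8.98 rect [510.5 248. ] [87.7 62.6] t [279.6 368.2 323.9] u mid [433.8 497.8]
wide z78 599 mean [507.3 237.4] dir -8.98 rect [507.5 237.8] [85.4 61.1] t [270.2 356.6 313.4] u mid [433.2 495.6]
narrow z46 309 mean [672.1 194.2] dir -79.22 rect [671.8 194.4] [61.4 45. ] t [662.4 729.2 695.8] u mid [-89.3 -38.8]
narrow z78 309 mean [664.9 185.4] dir -79.22 rect [664.7 185.6] [59.8 43.9] t [654.6 719.7 687.2] u mid [-81.4 -32.2]
handle 270 mean [ 502.6 -353.5] dir 10.45 rect [ 503.4 -351.9] [25.6 96.6] t [-485.8 -388.6 -437.2] u mid [416.9 442.6]
spindle 229 mean [ 482.  -227.5] dir 9.15 rect [ 482.  -227.3] [ 15.2 122. ] t [-362. -240. -301.] u mid [432.2 447.4]
all 558 mean [ 493.1 -295. ] dir 9.43 rect [ 493.2 -282. ] [ 43. 237.] t [-478.4 -239.7 -359.1] u mid [417.3 460.7]
```

View pics/m.png

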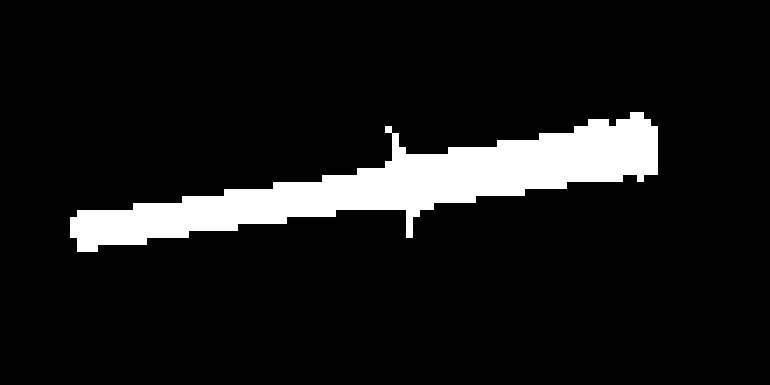

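Estimates (mm):
- **Handle centre:** (502.5, -349.5, 85), roller yaw +9.4°.
- **Wide roll centre:** (509, 238.5, 46), roll yaw -9°.

The tool yaw for grasping is 99.4°. I'll write a row planner.

```bash
cat > plan.py <<'E'
import sys,numpy as np
from cell import read_state
from scipy.spatial.transform import Rotation as Ro
# plan.py x y z yaw_deg : tool-down target of the TCP -> rows
x,y,z,yaw=map(float,sys.argv[1:5]); s=read_state()
p=s["eef_pos"]; R=Ro.from_euler("xyz",s["tool_rot"]); T=Ro.from_euler("xyz",[np.pi,0,np.radians(yaw)])
rv=(R.inv()*T).as_rotvec(); d=np.array([x,y,z])-p
n=int(sys.argv[5]) if len(sys.argv)>5 else int(np.ceil(max(np.linalg.norm(d)/36,np.degrees(np.linalg.norm(rv))/7)))
print("clock",s["clock"],"pos",p.round(1),"rot",np.degrees(s["tool_rot"]).round(2),"F",s["force"].round(1),"w",round(s["width"],1),"n",n)
for i in range(n):
    Ri=R*Ro.from_rotvec(rv*i/n); print(*(Ri.inv().apply(d/n)/10).round(2),*np.degrees(rv/n).round(2))
E
python3 plan.py 502.5 -349.5 200 99.4
```

```text
clock 0.25 pos [ 252.3 -598.7  230.9] rot [-179.95    0.     22.85] F [0.1 0.1 0.1] w 85.2 n 11
2.98 -1.2 0.28 -0.0 -0.0 -6.96
3.1 -0.84 0.28 -0.0 -0.0 -6.96
3.18 -0.45 0.28 -0.0 -0.0 -6.96
3.21 -0.07 0.28 -0.0 -0.0 -6.96
3.19 0.32 0.28 -0.0 -0.0 -6.96
3.13 0.71 0.28 -0.0 -0.0 -6.96
3.02 1.08 0.28 -0.0 -0.0 -6.96
2.87 1.44 0.28 -0.0 -0.0 -6.96
2.67 1.78 0.28 -0.0 -0.0 -6.96
2.44 2.09 0.28 -0.0 -0.0 -6.96
2.17 2.37 0.28 -0.0 -0.0 -6.96
```

Emit:
move_arm(targets="1 2.98 -1.2 0.28 0 0 -6.96; 1 3.1 -0.84 0.28 0 0 -6.96; 1 3.18 -0.45 0.28 0 0 -6.96; 1 3.21 -0.07 0.28 0 0 -6.96; 1 3.19 0.32 0.28 0 0 -6.96")

```text
clock: 0.67
eef_pos: [367.0, -484.5, 217.2]
tool_rot: [3.141, -0.0, 1.012]
force: [0.0, -0.4, 0.3]
width: 85.3
gripper_force: 0.0
```

Emit:
move_arm(targets="1 3.13 0.71 0.28 0 0 -6.96; 1 3.02 1.08 0.28 0 0 -6.96; 1 2.87 1.44 0.28 0 0 -6.96; 1 2.67 1.78 0.28 0 0 -6.96; 1 2.44 2.09 0.28 0 0 -6.96")

```text
clock: 1.08
eef_pos: [480.7, -371.3, 203.3]
tool_rot: [-3.142, 0.0, 1.619]
force: [-0.6, -0.7, 0.1]
width: 85.4
gripper_force: 0.0
```

Emit:
move_arm(targets="1 2.17 2.37 0.28 0 0 -6.96; 1 0 0 0 0 0 0; 1 0 0 0 0 0 0")

```text
clock: 1.33
eef_pos: [504.3, -347.3, 200.3]
tool_rot: [3.141, -0.001, 1.739]
force: [-1.2, 0.2, -0.2]
width: 85.7
gripper_force: 0.0
```

```bash
python3 plan.py 502.5 -349.5 66 99.4; python3 - <<'E'
from h import *
d=cams.get_image("top");e=cams.get_image("scene")
o=np.zeros((600,770,3),np.uint8);o[:400]=crop(d,310,150,154,80,5);
c=crop(e,235,175,190,50,4); c=crop(e,240,180,110,110,5)
cv2.imwrite("pics/c2.png",np.vstack([crop(d,310,150,110,60,5),c])[:600])
E
```

```text
clock 1.3333 pos [ 504.3 -347.3  200.3] rot [ 1.7995e+02 -8.0000e-02  9.9650e+01] F [-1.2  0.2 -0.2] w 85.7 n 4
-0.05 -0.06 3.36 0.01 -0.02 0.06
-0.05 -0.05 3.36 0.01 -0.02 0.06
-0.05 -0.05 3.36 0.01 -0.02 0.06
-0.05 -0.05 3.36 0.01 -0.02 0.06
```

Emit:
move_arm(targets="1 -0.05 -0.06 3.3 0 0 0.06; 1 -0.05 -0.05 3.3 0 0 0.06; 1 -0.05 -0.05 3.3 0 0 0.06; 1 -0.05 -0.05 2 0 0 0.06; 1 0 0 1.4 0 0 0")

```text
clock: 1.85
eef_pos: [497.7, -353.4, 64.9]
tool_rot: [-3.137, -0.001, 1.727]
force: [0.3, 0.2, 0.2]
width: 85.7
gripper_force: 0.0
```

```bash
python3 plan.py 502.5 -349.5 66 99.4 1; python3 - <<'E'
from h import *
d=cams.get_image("top");e=cams.get_image("scene")
cv2.imwrite("pics/c3.png",np.vstack([crop(d,310,160,110,50,6),cv2.resize(crop(e,245,185,110,100,3),(660,300))])[:600])
cv2.imwrite("pics/c3.png",np.hstack([crop(d,320,150,100,100,4),crop(e,240,185,100,100,4)]))
E
```

```text
clock 1.85 pos [ 497.7 -353.4   64.9] rot [-1.7976e+02 -7.0000e-02  9.8950e+01] F [0.3 0.2 0.2] w 85.7 n 1
0.32 0.53 -0.11 -0.24 -0.07 -0.45
```

View pics/c3.png

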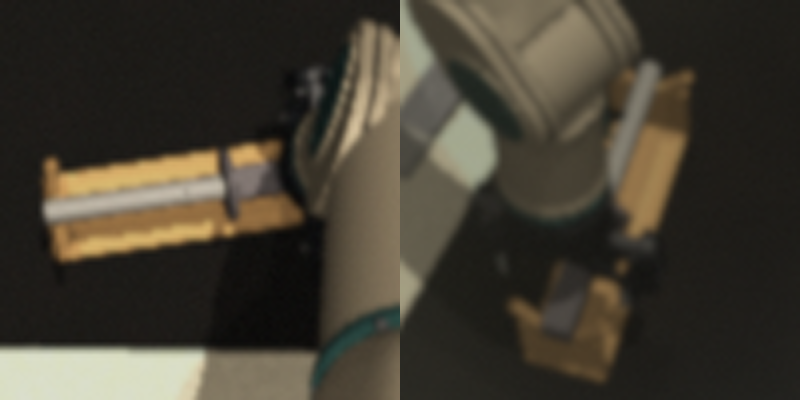

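The fingers straddle the handle about where intended, clear of both the post and the collar. I'll let the arm settle, then correct.

Emit:
move_arm(targets="1 0 0 0 0 0 0; 1 0 0 0 0 0 0; 1 0 0 0 0 0 0")

```text
clock: 2.2
eef_pos: [501.5, -353.0, 69.0]
tool_rot: [3.14, 0.002, 1.73]
force: [-0.6, -0.6, 0.6]
width: 85.5
gripper_force: 0.0
```

```bash
python3 plan.py 502.5 -349.5 66 99.4 1
```

```text
clock 2.2 pos [ 501.5 -353.    69. ] rot [1.7989e+02 1.1000e-01 9.9120e+01] F [-0.6 -0.6  0.6] w 85.5 n 1
0.33 0.15 0.3 0.11 0.11 -0.28
```

Emit:
move_arm(targets="1 0.33 0.15 0.35 0 0 -0.28; 1 0 0 0 0 0 0; -1 0 0 0 0 0 0; -1 0 0 0 0 0 0; -1 0 0 0 0 0 0")

```text
clock: 2.62
eef_pos: [501.9, -348.6, 64.2]
tool_rot: [3.141, 0.0, 1.736]
force: [-0.1, 0.1, 0.1]
width: 51.6
gripper_force: 0.0
```

Emit:
move_arm(targets="-1 0 0 0 0 0 0; -1 0 0 0 0 0 0; -1 0 0 0 0 0 0; -1 0 0 0 0 0 0; -1 0 0 0 0 0 0")

```text
clock: 3.03
eef_pos: [501.9, -348.7, 64.2]
tool_rot: [3.141, 0.0, 1.736]
force: [0.4, -0.0, 1.9]
width: 23.3
gripper_force: 59.0
```

```bash
python3 plan.py 502.5 -349.5 170 99.4 4
```

```text
clock 3.0333 pos [ 501.9 -348.7   64.2] rot [1.7998e+02 2.0000e-02 9.9440e+01] F [ 0.4 -0.   1.9] w 23.3 n 4
-0.02 0.01 -2.65 0.0 0.0 0.01
-0.02 0.01 -2.65 0.0 0.0 0.01
-0.02 0.01 -2.65 0.0 0.0 0.01
-0.02 0.01 -2.65 0.0 0.0 0.01
```

Emit:
move_arm(targets="-1 0 0 -0.8 0 0 0; -1 0 0 -2 0 0 0; -1 0 0 -2.5 0 0 0; -1 0 0 -2.5 0 0 0; -1 0 0 -2.2 0 0 0")

```text
clock: 3.45
eef_pos: [501.7, -348.4, 165.6]
tool_rot: [3.141, 0.0, 1.736]
force: [-0.1, 0.5, -1.3]
width: 23.4
gripper_force: 58.8
```

```bash
python3 plan.py 464 -45 140 81 12
```

```text
clock 3.45 pos [ 501.7 -348.4  165.6] rot [179.99   0.    99.46] F [-0.1  0.5 -1.3] w 23.4 n 12
2.55 0.11 0.21 0.0 -0.0 1.54
2.55 0.04 0.21 0.0 -0.0 1.54
2.55 -0.03 0.21 0.0 -0.0 1.54
2.55 -0.1 0.21 0.0 -0.0 1.54
2.54 -0.17 0.21 0.0 -0.0 1.54
2.54 -0.24 0.21 0.0 -0.0 1.54
2.53 -0.3 0.21 0.0 -0.0 1.54
2.52 -0.37 0.21 0.0 -0.0 1.54
2.51 -0.44 0.21 0.0 -0.0 1.54
2.5 -0.51 0.21 0.0 -0.0 1.54
2.48 -0.57 0.21 0.0 -0.0 1.54
2.47 -0.64 0.21 0.0 -0.0 1.54
```

Emit:
move_arm(targets="-1 2.55 0.11 0.21 0 0 1.54; -1 2.55 0.04 0.21 0 0 1.54; -1 2.55 -0.03 0.21 0 0 1.54; -1 2.55 -0.1 0.21 0 0 1.54; -1 2.54 -0.17 0.21 0 0 1.54")

```text
clock: 3.87
eef_pos: [485.6, -220.9, 153.8]
tool_rot: [3.142, -0.0, 1.6]
force: [-0.2, 1.5, -1.3]
width: 23.2
gripper_force: 58.8
```

Emit:
move_arm(targets="-1 2.54 -0.24 0.21 0 0 1.54; -1 2.53 -0.3 0.21 0 0 1.54; -1 2.52 -0.37 0.21 0 0 1.54; -1 2.51 -0.44 0.21 0 0 1.54; -1 2.5 -0.51 0.21 0 0 1.54")

```text
clock: 4.28
eef_pos: [470.1, -94.3, 143.3]
tool_rot: [3.141, -0.0, 1.466]
force: [0.3, 0.8, -1.0]
width: 23.2
gripper_force: 58.8
```

Emit:
move_arm(targets="-1 2.48 -0.57 0.21 0 0 1.54; -1 2.47 -0.64 0.21 0 0 1.54; -1 0 0 0 0 0 0; -1 0 0 0 0 0 0; -1 0 0 0 0 0 0")

```text
clock: 4.7
eef_pos: [464.4, -45.4, 139.1]
tool_rot: [3.141, 0.0, 1.414]
force: [-0.1, 0.1, -1.2]
width: 23.0
gripper_force: 58.9
```

```bash
python3 plan.py 465 -44 25.5 81 4
```

```text
clock 4.7 pos [464.4 -45.4 139.1] rot [1.7998e+02 3.0000e-02 8.0990e+01] F [-0.1  0.1 -1.2] w 23.0 n 4
0.04 0.01 2.84 0.0 0.01 -0.0
0.04 0.01 2.84 0.0 0.01 -0.0
0.04 0.01 2.84 0.0 0.01 -0.0
0.04 0.01 2.84 0.0 0.01 -0.0
```

Emit:
move_arm(targets="-1 0.04 0.01 2.8 0 0 0; -1 0.04 0 2.8 0 0 0; -1 0.04 0 2.8 0 0 0; -1 0.04 0 2.1 0 0 0; -1 0 0 0.8 0 0 0")

```text
clock: 5.12
eef_pos: [463.3, -44.8, 23.5]
tool_rot: [-3.138, 0.001, 1.411]
force: [-0.3, -0.8, -1.2]
width: 22.9
gripper_force: 58.9
```

Emit:
move_arm(targets="-1 0 0 0 0 0 0; -1 0 0 0 0 0 0")

```text
clock: 5.28
eef_pos: [464.8, -44.2, 26.1]
tool_rot: [3.142, 0.0, 1.412]
force: [0.3, -0.3, -2.2]
width: 23.4
gripper_force: 58.9
```

```bash
python3 - <<'E'
from h import *
d=cams.get_image("top");e=cams.get_image("scene")
cv2.imwrite("pics/c4.png",np.hstack([crop(d,160,150,120,80,4)[:320],crop(e,320,90,80,80,4)]))
hsv=cv2.cvtColor(d["color"],cv2.COLOR_RGB2HSV)
def P(f,b,z):
    x,y,w,h=b; ys,xs=np.nonzero(f(hsv[y:y+h,x:x+w])); return ray(d,np.c_[xs+x,ys+y],z)[:,:2]
S=P(lambda c:(c[...,2]>75)&(c[...,1]<70),(214,170,70,50),55)
for n,q in(("spindle",S),("roll",P(lambda c:(c[...,2]>110)&(c[...,1]<75),(165,170,49,40),46))):
    v=np.linalg.svd(q-q.mean(0))[2][0]; v*=np.sign(v[1])
    print(n,len(q),q.mean(0).round(1),np.degrees(np.arctan2(-v[0],v[1])).round(2),q.min(0).round(1),q.max(0).round(1))
print(read_state()["eef_pos"],read_state()["force"])
E
```

```text
spindle 166 [490.8  89.4] 2.3 [477.1 -26.2] [537.5 138. ]
roll 592 [510.3 247.6] -12.16 [453.  189.4] [544.5 292. ]
[465.57041074 -43.89168497  26.97112417] [ 1.15383975  0.15401639 -0.17768974]
```

View pics/c4.png

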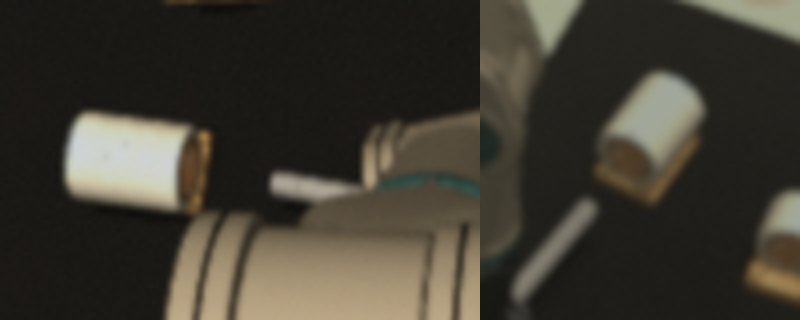

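The spindle tip is at about (228,196) in top and (349,141) in scene. The bore mouth is at about (207.5,192) and (356.5,130). I'll triangulate both from the two views.

```bash
python3 - <<'E'
from h import *
d=cams.get_image("top");e=cams.get_image("scene")
def tri(p,q):
    M=[];U=[]
    for c,x in((d,p),(e,q)):
        k,D=K(c);R=cv2.Rodrigues(c["rvec"])[0];M.append(np.c_[R,c["tvec"]]);U.append(cv2.undistortPoints(np.array([[x]],float),k,D).reshape(2,1))
    X=cv2.triangulatePoints(M[0],M[1],U[0],U[1]);return (X[:3]/X[3]).ravel()
for n,p,q in(("tip",(228,196.2),(349,140.7)),("mouth",(207.5,192),(356.5,130)),):
    X=tri(p,q);print(n,X.round(1),"repr",(proj(d,X)-p).round(1),(proj(e,X)-q).round(1))
tip=np.array([465,-44,46.5])+186*np.array([.156,.988,0])
m=np.array([509.3,238.5,46])-40*np.array([.156,.988,0])
for n,X in(("tip",tip),("mouth",m)):print(n,X.round(1),proj(d,X).round(1),proj(e,X).round(1))
# sub-pixel edges around tip and roll
g=cv2.cvtColor(d["color"],cv2.COLOR_RGB2GRAY).astype(int)
for c in(231,236,241,246):print("spcol",c,g[188:206,c])
for c in(182,190,198,203):print("rollcol",c,g[172:208,c])
E
```

```text
tip [496.4 140.5  44.5] repr [[-1.  -1.6]] [[-1.5  0.3]]
mouth [504.6 199.7  42.8] repr [[-0.2 -0.3]] [[-0.3  0.1]]
tip [494.  139.8  46.5] [[227.1 195.4]] [[346.8 140.6]]
mouth [503.1 199.   46. ] [[207.2 192.1]] [[355.8 129.5]]
spcol 231 [ 25  23  25  31  56 104 145 164 159 135  96  50  23  17  19  23  24  23]
spcol 236 [ 24  26  26  26  31  60 110 149 165 159 134  92  47  27  39  58  71  78]
spcol 241 [ 24  24  25  23  25  32  66 116 152 166 156 126  91  80  79  80  82  82]
spcol 246 [ 25  25  24  25  24  27  36  75 123 147 133  91  76  75  76  80  81  82]
rollcol 182 [ 24  24  26  24  27  57 122 173 197 205 206 208 209 207 209 209 209 209
 209 208 207 207 204 197 183 163 135  95  48  28  23  23  26  26  27  24]
rollcol 190 [ 25  24  24  24  25  27  56 118 168 192 202 206 206 205 205 208 209 210
 209 209 208 208 206 205 197 185 167 141 101  52  23  19  21  25  24  25]
rollcol 198 [ 26  25  25  25  25  25  26  53 112 161 187 199 205 207 208 208 209 209
 208 209 209 209 208 207 204 200 191 175 148 106  56  23  14  19  21  25]
rollcol 203 [ 25  26  24  25  26  25  25  33  65 121 167 191 201 205 205 205 200 195
 191 188 182 179 177 174 172 171 167 163 154 131  88  42  19  20  24  24]
```

Triangulation puts the tip and bore mouth in line to within about 2 mm. The roll's edges suggest a yaw of about -7.5°. I'll turn the spindle 1.5° about its tip, lower it slightly and insert along that heading.

```bash
python3 plan.py 470.2 -44.4 25.5 82.5 1; python3 - <<'E'
E
```

```text
clock 5.4833 pos [465.6 -43.7  27. ] rot [ 1.7986e+02 -1.0000e-02  8.0930e+01] F [ 0.2  0.2 -2. ] w 23.5 n 1
0.0 0.47 0.16 0.14 -0.01 -1.57
```

Emit:
move_arm(targets="-1 0 0.47 0.16 0.1 0 -1.57; -1 0.7 0 0 0 0 0; -1 1.8 0 0 0 0 0; -1 2 0 0 0 0 0; -1 1.5 0 0 0 0 0")

```text
clock: 5.9
eef_pos: [477.9, 17.6, 24.5]
tool_rot: [-3.141, -0.001, 1.442]
force: [0.7, -0.3, -0.9]
width: 23.4
gripper_force: 58.9
```

Emit:
move_arm(targets="-1 1 0 0 0 0 0; -1 1 0 0 0 0 0; -1 1 0 0 0 0 0; -1 0 0 0 0 0 0")

```text
clock: 6.23
eef_pos: [481.6, 47.6, 24.3]
tool_rot: [-3.141, -0.002, 1.443]
force: [1.0, 0.6, -1.5]
width: 22.8
gripper_force: 58.9
```

```bash
python3 plan.py 493.4 131.8 26 82.5 1; python3 - <<'E'
from h import *
d=cams.get_image("top");e=cams.get_image("scene")
cv2.imwrite("pics/c5.png",np.hstack([crop(d,160,150,100,80,5),crop(e,330,90,60,80,5)]))
g=cv2.cvtColor(d["color"],cv2.COLOR_RGB2GRAY).astype(int)
for c in(182,198):print("rollcol",c,g[172:208,c])
E
```

```text
clock 6.2333 pos [481.6  47.6  24.3] rot [-1.7996e+02 -9.0000e-02  8.2700e+01] F [ 1.   0.6 -1.5] w 22.8 n 1
8.5 0.1 -0.15 -0.04 -0.09 0.2
rollcol 182 [ 24  24  25  25  27  59 124 177 199 208 210 210 211 211 211 212 212 212
 211 210 209 209 206 197 175 135  98  86  86  84  86  95 106 114 122 128]
rollcol 198 [ 27  25  25  26  27  25  27  54 113 163 189 201 207 209 210 211 211 211
 206 183 134  91  80  81  82  85  87  87  89  97 108 117 124 128 135 138]
```

View pics/c5.png

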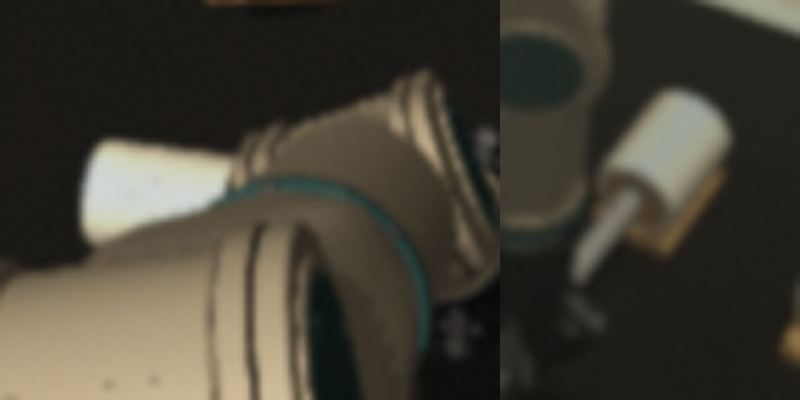

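The spindle is inside the bore, and the roll hasn't moved: its top edge is unchanged and forces are small. I'll push on in small steps.

Emit:
move_arm(targets="-1 1 0 -0.1 0 0 0; -1 1.2 0 0 0 0 0; -1 1.2 0.05 0 0 0 0; -1 1.2 0.05 0 0 0 0; -1 1 0 0 0 0 0")

```text
clock: 6.75
eef_pos: [489.7, 102.8, 25.3]
tool_rot: [-3.14, -0.001, 1.442]
force: [-0.6, -0.1, -1.6]
width: 23.5
gripper_force: 58.9
```

Emit:
move_arm(targets="-1 0.9 0 0 0 0 0; -1 0.9 0 0 0 0 0; -1 0.7 0 0 0 0 0; -1 0 0 0 0 0 0")

```text
clock: 7.08
eef_pos: [492.7, 127.6, 25.2]
tool_rot: [-3.14, -0.001, 1.443]
force: [0.3, 1.0, -1.1]
width: 23.4
gripper_force: 58.9
```

```bash
python3 plan.py 493.4 131.8 26 82.5 1; python3 - <<'E'
from h import *
d=cams.get_image("top");e=cams.get_image("scene")
cv2.imwrite("pics/c6.png",np.hstack([crop(d,160,150,100,80,5),crop(e,330,90,60,80,5)]))
g=cv2.cvtColor(d["color"],cv2.COLOR_RGB2GRAY).astype(int)
for r in (182,186):print(r,g[r,170:186])
print(g[172:190,182])
E
```

```text
clock 7.0833 pos [492.7 127.6  25.2] rot [-1.7993e+02 -8.0000e-02  8.2680e+01] F [ 0.3  1.  -1.1] w 23.4 n 1
0.42 0.01 -0.08 -0.07 -0.08 0.18
182 [105  91  86  82  81  77  77  75  76  78  78  79  81  81  81  82]
186 [76 78 75 73 74 75 75 74 74 75 77 77 75 73 68 67]
[96 93 93 92 91 89 89 88 88 85 81 67 62 70 75 75 79 79]
```

View pics/c6.png

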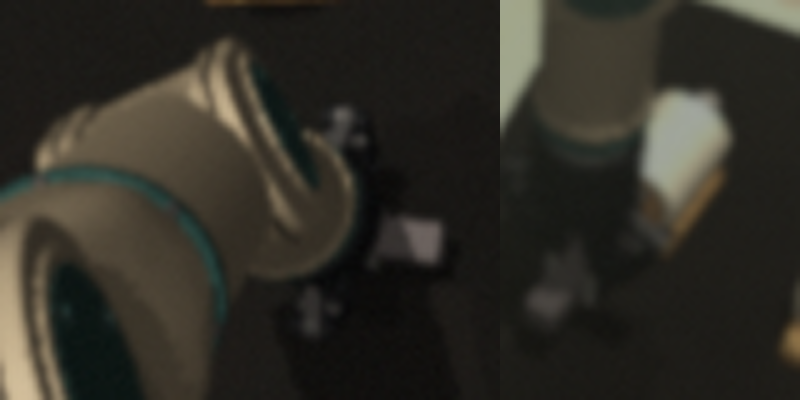

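The spindle is right through: the collar is close to the roll, forces are about 1 N and the roll is still in its tray. I'll lift slowly.

Emit:
move_arm(targets="-1 0 0 -0.4 0 0 0; -1 0 0 -0.4 0 0 0; -1 0 0 -0.3 0 0 0; -1 0 0 -0.3 0 0 0; -1 0 0 -0.4 0 0 0")

```text
clock: 7.6
eef_pos: [492.3, 124.8, 43.5]
tool_rot: [-3.139, 0.0, 1.44]
force: [0.3, 0.8, -1.9]
width: 23.3
gripper_force: 58.8
```

Emit:
move_arm(targets="-1 0 0 -0.6 0 0 0; -1 0 0 -1 0 0 0; -1 0 0 -1.5 0 0 0; -1 0 0 -1.5 0 0 0; -1 0 0 -1.5 0 0 0")

```text
clock: 8.02
eef_pos: [492.4, 125.2, 105.5]
tool_rot: [-3.14, 0.0, 1.441]
force: [0.9, 0.3, -3.3]
width: 23.2
gripper_force: 58.9
```

Emit:
move_arm(targets="-1 0 0 -2 0 0 0; -1 0 0 -2 0 0 0; -1 0 0 -1.5 0 0 0; -1 0 0 -0.5 0 0 0; -1 0 0 0 0 0 0")

```text
clock: 8.43
eef_pos: [493.5, 125.4, 165.9]
tool_rot: [3.14, -0.001, 1.44]
force: [-0.0, -0.5, -2.9]
width: 23.5
gripper_force: 58.9
```

```bash
python3 plan.py 501.9 -348.7 165 99.44 20; python3 - <<'E'
from h import *
d=cams.get_image("top");e=cams.get_image("scene")
cv2.imwrite("pics/c7.png",np.hstack([crop(d,150,150,100,80,5),crop(e,325,70,60,80,5)]))
E
```

```text
clock 8.4333 pos [493.5 125.4 165.9] rot [ 1.7993e+02 -7.0000e-02  8.2530e+01] F [-0.  -0.5 -2.9] w 23.5 n 20
-2.35 0.35 0.0 0.0 -0.0 -0.85
-2.35 0.32 0.0 0.0 -0.0 -0.85
-2.35 0.28 0.0 0.0 -0.0 -0.85
-2.36 0.25 0.0 0.0 -0.0 -0.85
-2.36 0.21 0.0 0.0 -0.0 -0.85
-2.36 0.18 0.0 0.0 -0.0 -0.85
-2.37 0.14 0.0 0.0 -0.0 -0.85
-2.37 0.11 0.0 0.0 -0.0 -0.85
-2.37 0.07 0.0 0.0 -0.0 -0.85
-2.37 0.04 0.0 0.0 -0.0 -0.85
-2.37 0.0 0.0 0.0 -0.0 -0.85
-2.37 -0.03 0.0 0.0 -0.0 -0.85
-2.37 -0.07 0.0 0.0 -0.0 -0.85
-2.37 -0.1 0.0 0.0 -0.0 -0.85
-2.37 -0.14 0.0 0.0 -0.0 -0.85
-2.36 -0.17 0.0 0.0 -0.0 -0.85
-2.36 -0.21 0.0 0.0 -0.0 -0.85
-2.36 -0.24 0.0 0.0 -0.0 -0.85
-2.35 -0.28 0.0 0.0 -0.0 -0.85
-2.35 -0.31 0.0 0.0 -0.0 -0.85
```

View pics/c7.png

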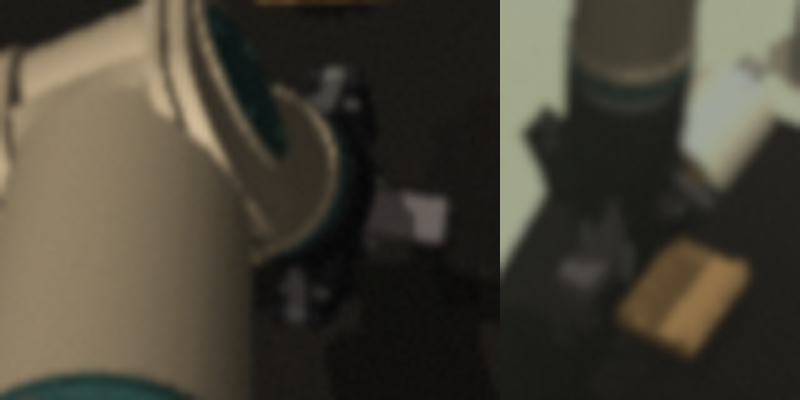

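The wide roll hangs on the spindle by the collar and the tray at about (690,300) in the crop is empty. I'll carry it back gently, ramping the speed.

Emit:
move_arm(targets="-1 -0.4 0.06 0 0 0 -0.15; -1 -0.9 0.13 0 0 0 -0.3; -1 -1.4 0.2 0 0 0 -0.5; -1 -1.9 0.27 0 0 0 -0.7; -1 -2.3 0.3 0 0 0 -0.85")

```text
clock: 8.95
eef_pos: [493.7, 55.1, 163.3]
tool_rot: [-3.138, -0.0, 1.487]
force: [-0.5, -1.5, -3.3]
width: 23.5
gripper_force: 58.9
```

Emit:
move_arm(targets="-1 -2.4 0.25 0 0 0 -0.9; -1 -2.4 0.22 0 0 0 -0.9; -1 -2.4 0.18 0 0 0 -0.9; -1 -2.4 0.14 0 0 0 -0.9; -1 -2.4 0.1 0 0 0 -0.9")

```text
clock: 9.37
eef_pos: [495.7, -66.9, 163.4]
tool_rot: [-3.138, 0.0, 1.563]
force: [-0.7, -0.4, -2.8]
width: 23.2
gripper_force: 58.9
```

Emit:
move_arm(targets="-1 -2.4 0.07 0 0 0 -0.9; -1 -2.4 0.03 0 0 0 -0.9; -1 -2.4 0 0 0 0 -0.9; -1 -2.4 -0.03 0 0 0 -0.9; -1 -2.4 -0.07 0 0 0 -0.9")

```text
clock: 9.78
eef_pos: [498.4, -186.8, 163.3]
tool_rot: [-3.138, -0.001, 1.641]
force: [1.2, 1.0, -3.1]
width: 23.1
gripper_force: 58.9
```

```bash
python3 plan.py 501.9 -348.7 165 99.44 7
```

```text
clock 9.7833 pos [ 498.4 -186.8  163.3] rot [-1.7982e+02 -3.0000e-02  9.4050e+01] F [ 1.2  1.  -3.1] w 23.1 n 7
-2.31 -0.11 -0.03 -0.03 -0.01 -0.77
-2.31 -0.14 -0.03 -0.03 -0.01 -0.77
-2.31 -0.18 -0.03 -0.03 -0.01 -0.77
-2.3 -0.21 -0.03 -0.03 -0.01 -0.77
-2.3 -0.24 -0.03 -0.03 -0.01 -0.77
-2.3 -0.27 -0.03 -0.03 -0.01 -0.77
-2.29 -0.3 -0.02 -0.03 -0.01 -0.77
```

Emit:
move_arm(targets="-1 -2.3 -0.11 0 0 0 -0.7; -1 -2.3 -0.14 0 0 0 -0.7; -1 -2.2 -0.17 0 0 0 -0.7; -1 -2.1 -0.19 0 0 0 -0.7; -1 -1.9 -0.2 0 0 0 -0.7")

```text
clock: 10.2
eef_pos: [500.1, -295.5, 163.0]
tool_rot: [-3.138, -0.001, 1.701]
force: [0.4, -0.5, -2.4]
width: 23.3
gripper_force: 58.9
```

Emit:
move_arm(targets="-1 -1.6 -0.18 0 0 0 -0.6; -1 -1.3 -0.15 0 0 0 -0.5; -1 -1 -0.12 0 0 0 -0.4; -1 -0.6 -0.08 0 0 0 -0.3; -1 -0.2 0 0 0 0 0")

```text
clock: 10.62
eef_pos: [502.1, -341.7, 163.4]
tool_rot: [-3.139, -0.001, 1.732]
force: [-0.0, 0.2, -3.0]
width: 23.2
gripper_force: 58.9
```

Emit:
move_arm(targets="-1 0 0 0 0 0 0; -1 0 0 0 0 0 0; -1 0 0 0 0 0 0")

```text
clock: 10.87
eef_pos: [503.2, -339.0, 164.1]
tool_rot: [-3.14, -0.001, 1.735]
force: [-0.6, 0.0, -3.2]
width: 23.1
gripper_force: 58.9
```

```bash
python3 plan.py 501.9 -348.7 165 99.44 1
```

```text
clock 10.8667 pos [ 503.2 -339.   164.1] rot [-1.7991e+02 -7.0000e-02  9.9420e+01] F [-0.6  0.  -3.2] w 23.1 n 1
-0.93 -0.29 -0.09 -0.09 -0.07 -0.02
```

Emit:
move_arm(targets="-1 -0.45 -0.15 0 0 0 0; -1 -0.45 -0.14 0 0 0 0; -1 0 0 0 0 0 0; -1 0 0 0 0 0 0")

```text
clock: 11.2
eef_pos: [501.3, -350.2, 164.1]
tool_rot: [-3.14, -0.0, 1.733]
force: [0.1, -0.3, -3.0]
width: 23.4
gripper_force: 58.9
```

```bash
python3 plan.py 501.9 -348.7 66 99.44 1; python3 - <<'E'
from h import *
d=cams.get_image("top");e=cams.get_image("scene")
a=crop(d,310,150,100,80,5);b=crop(e,230,165,60,80,5)
b=crop(e,250,150,60,80,5)
cv2.imwrite("pics/c8.png",np.hstack([a,b]))
ax=lambda t,z:np.array([501.9-t*np.sin(np.radians(9.4)),-348.7+t*np.cos(np.radians(9.4)),z])
zc=185
print("tip",proj(d,ax(186,zc)),proj(e,ax(186,zc)),"roll near/far top",proj(d,[ax(72,zc-11+32),ax(152,zc-11+32)]))
E
```

```text
clock 11.2 pos [ 501.3 -350.2  164.1] rot [-1.799e+02 -1.000e-02  9.929e+01] F [ 0.1 -0.3 -3. ] w 23.4 n 1
0.14 0.1 9.81 -0.1 -0.01 -0.15
tip [[330.5549257 200.6890706]] [[301.2303551  183.86483196]] roll near/far top [[374.41345385 193.35953006]
 [343.69735765 198.09383556]]
```

View pics/c8.png

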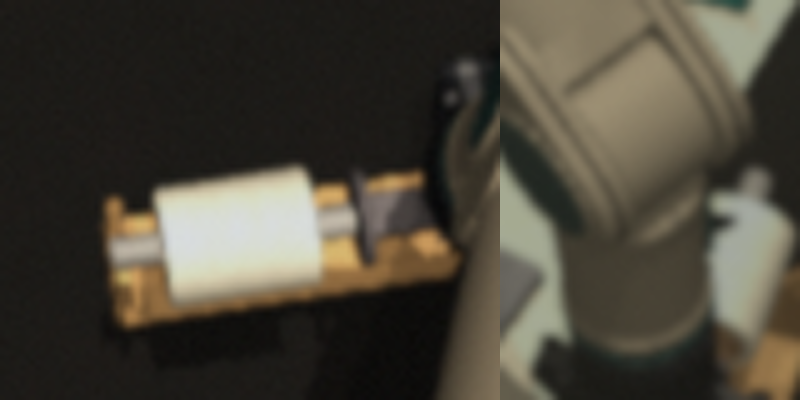

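The roll sits mid-spindle, with its ends at about 342.6 and 372.5 px, which is within about 3 mm of the seat point. The tip at (331.6,200) matches the level pose. Now I'll lower it onto the stand.

Emit:
move_arm(targets="-1 0.1 0.08 1 0 0 -0.1; -1 0 0 2 0 0 0; -1 0 0 2 0 0 0; -1 0 0 1.5 0 0 0; -1 0 0 1 0 0 0")

```text
clock: 11.72
eef_pos: [501.0, -347.5, 86.7]
tool_rot: [-3.138, -0.003, 1.736]
force: [-0.1, 0.2, -2.8]
width: 23.6
gripper_force: 58.9
```

Emit:
move_arm(targets="-1 0 0 0.6 0 0 0; -1 0 0 0.5 0 0 0; -1 0 0 0.4 0 0 0; -1 0 0 0 0 0 0; -1 0 0 0 0 0 0")

```text
clock: 12.13
eef_pos: [502.3, -348.6, 74.5]
tool_rot: [-3.141, -0.0, 1.735]
force: [-0.5, 0.3, -2.7]
width: 23.1
gripper_force: 58.9
```

```bash
python3 plan.py 501.9 -348.7 64.5 99.44 1
```

```text
clock 12.1333 pos [ 502.3 -348.6   74.5] rot [-179.94   -0.     99.44] F [-0.5  0.3 -2.7] w 23.1 n 1
-0.0 -0.04 1.0 -0.06 -0.0 -0.0
```

Emit:
move_arm(targets="-1 0 -0.03 0.3 0 0 0; -1 0 0 0.3 0 0 0; -1 0 0 0.2 0 0 0; -1 0 0 0.1 0 0 0; -1 0 0 0 0 0 0")

```text
clock: 12.55
eef_pos: [501.6, -348.5, 64.9]
tool_rot: [-3.14, -0.001, 1.736]
force: [-0.1, -0.7, -2.4]
width: 23.4
gripper_force: 58.9
```

Emit:
move_arm(targets="-1 0 0 0.05 0 0 0; -1 0 0 0 0 0 0; -1 0 0 0 0 0 0")

```text
clock: 12.8
eef_pos: [501.8, -348.5, 64.7]
tool_rot: [-3.14, -0.0, 1.736]
force: [-0.4, 0.5, -1.5]
width: 23.4
gripper_force: 59.0
```

Emit:
move_arm(targets="-1 0 0 0.06 0 0 0; -1 0 0 0 0 0 0; -1 0 0 0 0 0 0")

```text
clock: 13.05
eef_pos: [501.8, -348.5, 64.2]
tool_rot: [-3.14, -0.0, 1.735]
force: [0.2, 0.2, 0.1]
width: 23.6
gripper_force: 59.4
```

Emit:
move_arm(targets="0.5 0 0 0 0 0 0; 1 0 0 0 0 0 0; 1 0 0 0 0 0 0; 1 0 0 0 0 0 0; 1 0 0 0 0 0 0")

```text
clock: 13.47
eef_pos: [501.8, -348.5, 64.1]
tool_rot: [-3.14, -0.0, 1.736]
force: [0.0, -0.4, -0.5]
width: 82.0
gripper_force: 0.0
```

Emit:
move_arm(targets="1 0 0 0 0 0 0; 1 0 0 0 0 0 0; 1 0 0 -0.5 0 0 0; 1 0 0 -1.5 0 0 0; 1 0 0 -2 0 0 0")

```text
clock: 13.88
eef_pos: [500.7, -347.8, 103.3]
tool_rot: [-3.137, -0.003, 1.736]
force: [0.7, 0.6, -0.4]
width: 85.4
gripper_force: 0.0
```

Emit:
move_arm(targets="1 0 0 -3 0 0 0; 1 0 0 -3 0 0 0; 1 -2 0 -3 0 0 0; 1 -3.5 -1 -1 0 0 0; 1 -3.5 -1 0 0 0 0")

```text
clock: 14.3
eef_pos: [500.1, -441.4, 209.2]
tool_rot: [3.137, 0.005, 1.739]
force: [1.0, -0.9, -0.1]
width: 85.0
gripper_force: 0.0
```

Emit:
move_arm(targets="1 -3.5 -1 0 0 0 0; 1 -3.5 -1 0 0 0 0; 1 0 0 0 0 0 0; 1 0 0 0 0 0 0; 1 0 0 0 0 0 0")

```text
clock: 14.72
eef_pos: [488.9, -512.0, 203.8]
tool_rot: [-3.14, -0.002, 1.736]
force: [0.7, 0.5, -0.5]
width: 85.1
gripper_force: 0.0
```

```bash
python3 - <<'E'
from h import *
d=cams.get_image("top")
cv2.imwrite("pics/c9.png",crop(d,310,160,120,60,6))
hsv=cv2.cvtColor(d["color"],cv2.COLOR_RGB2HSV)
V=hsv[...,2];S=hsv[...,1]
x0,y0=338,175
ys,xs=np.nonzero((V[y0:y0+50,x0:x0+45]>140)&(S[y0:y0+50,x0:x0+45]<60))
P=ray(d,np.c_[xs+x0,ys+y0],100)[:,:2]
v=np.array([-.1633,.9866]);o=np.array([501.9,-348.7])
n=np.array([v[1],-v[0]]); m=(P-o); keep=np.abs(m@n)>8
t=m@v; print(len(xs),"roll extent along",np.percentile(t[keep],[1,99]).round(1),"across",np.percentile(m@n,[1,99]).round(1))
x0=322;ys,xs=np.nonzero((V[180:216,x0:x0+98]>60)&(S[180:216,x0:x0+98]<70))
P=ray(d,np.c_[xs+x0,ys+180],95)[:,:2]-o; t=P@v;print("roller along",t.min().round(1),t.max().round(1),"handle lateral",(P@n)[(t<20)].mean().round(1),"tip lateral",(P@n)[t>165].mean().round(1))
print(read_state()["eef_pos"],read_state()["force"])
E
```

```text
636 roll extent along [ 76.8 156. ] across [-29.1  28.3]
roller along -52.2 186.5 handle lateral -1.1 tip lateral 0.2
[ 489.48168605 -511.1515678   204.00859342] [ 0.45239845  1.18808899 -0.40521867]
```

The measurements match the original lie: the roller spans -52 to 186 mm along its axis and is within about 1 mm laterally. The roll's middle is at about 116 mm, against 114 for the seat. Handing in.

```bash
python3 -c "
from cell import order;print(order.finish_job())"
```

```text
the job is handed in; nothing more can be done
None
```

The job is handed in at about 15 s on the robot's clock (limit 54 s): the roller is back across both posts of the wooden stand, same way round, with the wide roll's middle about 2 mm from the seat point by camera measurement; the gripper is clear, and it didn't go near the narrow roll. The hand-in returned no verdict.

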